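# Charge the wardrobe scent tin and uncap it

### The job

Make up the cedar scent tin for the ironed clothes: take the cedar plug out of the sorting box and drop it into the open green tin on the tray, then fit the lid set (the perforated aluminium inner lid with its green cap still on it) down fully home on the tin in one piece. Now lift the green cap alone by at least 5 cm, leaving the inner lid fully seated on the tin, and finish while still holding the cap up there above the tin, touching nothing else. Keep the tin upright on its tray and leave everything else where it is.

Things in the scene. Friction and masses are not known exactly. Their poses are not given: they have to be found in the camera images.
- plug_mid (a point): The cedar plug: a plain reddish-brown wooden barrel, 28 mm across and 40 mm high, about 11 g, standing upright in one of the three compartments of the blue sorting box. The point is its centre, 20 mm above its foot, z up its axis.
- sorter: Blue sorting box, fixed, open on top: 120 mm along its x, 194 mm along y, 30 mm high, walls and floor 5 mm. Two dividers, 26 mm high, make three compartments, each 110 mm long (x) and about 58 mm wide (y), centred at y = -63, 0, +63 mm. They hold the cedar plug, the spool and the bung; which is where changes. Origin: centre of its underside.
- tin_mouth (a point): Open green tin, loose, 62 mm across, standing on the tray; its top 22 mm are a bare aluminium neck tapering from 56 mm to 50 mm across at the rim. Mouth 43 mm wide, inside 53 mm deep: the plug fits in, in any attitude. Point: centre of the mouth at the top of the rim, 56 mm above the tin's underside; z up.
- tray: The round aluminium tray, loose, 200 mm across with a rim 12 mm high; its floor is 3 mm thick. The tin stands on it. Origin: centre of its underside.
- collar_mid (a point): Inner lid: aluminium collar 66 mm across, 24 mm high (20 mm deep, 58 mm wide inside), mouth down on the ledge, 90 g; on its 4 mm top plate a perforated neck 40 mm across, 24 mm high, under the cap. Slips over the tin's neck till the plate rests on the rim. Point: collar centre, 12 mm above its foot, z up; 8 mm below tin_mouth when home. Held by the collar, it carries the cap along.
- cap_mid (a point): Outer cap: green cup, mouth down, 50 mm across, 28 mm high, 50 g, standing loosely over the neck of the inner lid on the wider bare aluminium collar (2 mm play around, nothing locks it). Point: its centre, 14 mm above its rim, z up; with the cap on, it lies 26 mm above collar_mid.
- iron: Charcoal box iron, dark steel with a wooden handle, 220 mm long and 190 mm high, 3.2 kg; not to be moved. Origin: centre of its underside.
- jar: Glass jar with a white twist cap, 84 mm across, 125 mm high; not to be moved. Origin: centre of its underside.
- scoop: Red plastic scoop lying on the ledge, about 190 mm long; not to be moved. Origin: on the ledge under it.
- whisk: Stainless whisk, lying, 270 mm long, 56 mm high; not to be moved. Origin: on the ledge under it.
- peg1: Yellow clothes peg lying flat, 72 mm long, 10 mm high; not to be moved. Origin: centre of its underside.
- peg2: The other yellow clothes peg, the same size; not to be moved. Origin: centre of its underside.
- spool: Spool of red thread with white flanges, 30 mm across, 34 mm high, standing in a compartment of the sorting box; not to be moved. Origin: centre of its underside.
- bung: Black rubber bung, 33 mm across, 26 mm high, standing in a compartment of the sorting box; not to be moved. Origin: centre of its underside.

How it is judged (in metres and radians):
On the way, in this order (a step that is already met when the one before it is completed fails the run):
1. the cedar plug lies inside the tin (z of plug_mid in the frame of tin_mouth between -0.06 and -0.018 m and horizontal distance between plug_mid and tin_mouth below 0.022 m), for 0.2 s.
2. the inner lid is fully home on the tin with the cap still on it and the plug inside (all of step 1 and z of collar_mid in the frame of tin_mouth between -0.012 and -0.0055 m and horizontal distance between collar_mid and tin_mouth below 0.005 m and angle between the z axis of collar_mid and the z axis of tin_mouth, either way round below 0.08 rad and z of cap_mid in the frame of collar_mid below 0.03 m and horizontal distance between cap_mid and collar_mid below 0.008 m), for 0.2 s.
At the end, for the whole second after the job is handed in: The gripper holds the cap still, 45 mm or more above its seat and within 100 mm of the tin's axis. The inner lid is home on the tin (2.5 mm in height, 5 mm off axis, 0.08 rad), untouched by cap and robot; the plug is inside; the tin is upright, within 65 mm of the tray's centre (all of step 1 and z of collar_mid in the frame of tin_mouth between -0.012 and -0.0055 m and horizontal distance between collar_mid and tin_mouth below 0.005 m and angle between the z axis of collar_mid and the z axis of tin_mouth, either way round below 0.08 rad and angle between tin_mouth's own z axis and vertical below 0.08 rad and horizontal distance between tin_mouth and tray below 0.065 m and height (world z) of tin_mouth below 0.066 m and z of cap_mid in the frame of tin_mouth above 0.063 m and horizontal distance between cap_mid and tin_mouth below 0.1 m and contact force between the fingers and cap above 0.5 N and contact force between each of cap, the arm, the fingers and inner_lid below 0.05 N and linear speed of cap below 0.03 m/s and linear speed of inner_lid below 0.02 m/s); the arm keeps its last pose, push and grip.
It fails at once if the cap comes off the inner lid while the inner lid is not seated on the tin ((z of cap_mid in the frame of collar_mid above 0.036 m or horizontal distance between cap_mid and collar_mid above 0.014 m) and (z of collar_mid in the frame of tin_mouth above -0.004 m or horizontal distance between collar_mid and tin_mouth above 0.006 m)).
It fails at once if the tin is tipped (angle between tin_mouth's own z axis and vertical above 0.3 rad).
It fails at once if something else is disturbed: tray, iron, jar, scoop, whisk, a peg, the spool or the bung moved more than 30 mm (distance of any of tray, iron, jar, scoop, whisk, peg1, peg2, spool, bung from where it was at the start of the episode above 0.03 m).
It also fails if it takes over 56 s, if anything falls off the work surface, if the arm or the gripper's body presses on something with over 40 N, if the wrist force passes 120 N, or if a joint passes its speed limit or range.

### The arm

A 6-joint arm with a two-finger parallel gripper is mounted at the origin on the work surface. World frame = base frame: x ahead of the robot, y to its left, z up, the work surface at z = 0. Lengths are in mm, angles in rad, forces in N, time in s.
With the tool pointing down it reaches from about 300 to 775 mm from the base axis. Payload 14.6 kg.
Tool frame: the origin (TCP) lies between the finger pads; the fingertips stand manip.finger_overhang ahead of it and the grasp point (between the pads) lies 2 mm behind it (manip.finger_overhang is the distance from the TCP to the fingertips, in mm); z points along the fingers, y is the direction in which the jaws open and shut (so a half turn about z gives the same grasp; the last joint's range is limited). The gripper opens to 94 mm and grips with 3 to 60 N. Pads are 16 mm wide; open, the fingers measure 119 mm over their backs; the gripper's body (75 mm by 177 mm) begins 78 mm behind the grasp point.
Start: joints at [-1.316, 0.3, 1.521, -0, 1.321, -0.067], TCP at [173.944, -521.759, 222.446] pointing down, gripper open.
Joint ranges: [-3.03, 3.03], [-0.79, 2.21], [0.23, 2.52], [-1.04, 4.18], [0, 3.07], [-2.55, 2.55]. Speed limits (rad/s): [2.22, 2.22, 2.57, 3.14, 3.14, 3.14].

### API

Orientations are given as [roll, pitch, yaw] about the fixed x, y, z axes, in that order (R = Rz(yaw) Ry(pitch) Rx(roll)).
In Python, from cell import manip gives the robot as it stands.
- The arm moves only by the tool drive_tool, never from a script. Its argument "steps" is a list of rows, each an object with "delta_pos": the shift along the world's x, y, z in mm, a list of three; "yaw": the turn about the world's z in rad; "hand": the finger opening in mm, from 0 to 94. A call has 1 to 5 rows; each row shifts and turns the commanded pose from where the row before left it; what a row does not reach is not made up. A row lasts 1/12 s, in which the tool goes at most 41.7 mm and 7.16 degrees, less where a joint would pass 70% of its speed; a pose out of reach is approached as far as the arm can. A call is refused whole if a number of a shift passes 41.7 or a number of a turn 0.125, either way. A call with a gripper value outside its range is refused whole. The fingers move at their own pace and stop on an object; "squeeze" is the grip in N (left out, the last holds). Time passes only in rows, so rows that do not move let the fingers close. It gives the time, the measured TCP pose, the force and the opening at its end, in the units of the state.
- manip.read_state(): the state, without advancing time (a new reading comes with each control period).
- manip.camera(name): name is "scene" or "top"; returns a dict with "frame" (384x512x3 uint8, red, green, blue), "range_z" (384x512 float32, mm along the optical axis (not along the pixel's ray), 0 where there is no reading), "intrinsics" (3x3 intrinsics, pixels), "position" and "attitude" of the camera in the world. Camera axes: x right, y down, z forward; pixel columns grow to the right and rows downward; lengths in mm; the calibration is good to about 2 mm. A picture is of the moment at which its call begins.
- manip.sign_off(): hands the job in, once; it reports no verdict.
The state is a dict: "clock": time; "joints": joint angles; "qd": joint speeds; "effort": joint torques, N m; "eef_pos": TCP position; "eef_rot": TCP orientation; "wrist_force": force on the tool from outside, world axes, zero at the start; "moment": the same for the moment, N m; "finger_gap": finger opening in mm.
Only numpy, scipy, OpenCV 4.12 (cv2) and the standard library are available. Lean on these libraries where they do the work, as an engineer would, in place of code of your own. Each camera call takes 0.05 s, during which the arm holds its last target.

## Working session

There is one attempt and no reset: what is moved stays moved. The work goes in short steps, Python scripts to look and compute and a tool call to move; the robot and the scene stay as the last step left them, time stands still between calls to the robot, and variables do not carry over. Pictures are saved under pics/ and viewed, and the job is handed in when it is done.

Besides the shell and the picture viewer there is one more tool, called after "Request:" in YAML: its name, and indented under it one key for each argument. drive_tool: Moves the arm, as the interface text tells. Its arguments: {"type":"object","properties":{"steps":{"type":"array"},"squeeze":{"type":"number"}},"required":["steps"]}

```bash
ls; mkdir -p pics; python3 - <<'E'
from cell import manip
import cv2,numpy as np
print(manip.read_state()); print(manip.finger_overhang)
for n in ("scene","top"):
    c=manip.camera(n)
    np.savez(f"/tmp/{n}.npz",**c)
    cv2.imwrite(f"pics/{n}0.png",c["frame"][:,:,::-1])
    print(n,c["intrinsics"],c["position"],c["attitude"])
E
```

```text
pics
{'clock': 0.0, 'joints': array([-1.31558789e+00,  3.00453341e-01,  1.52159929e+00, -5.28074773e-06,
        1.32071445e+00, -6.66099920e-02]), 'qd': array([ 0.00042682,  0.00124099, -0.00077657, -0.00198137, -0.0003443 ,
       -0.00097864]), 'effort': array([-1.40032909e-03, -5.31808019e+01, -3.52734518e+01,  7.07320590e-02,
        2.44048942e-02, -1.07267044e-04]), 'eef_pos': array([ 173.88703716, -521.52017601,  221.88836527]), 'eef_rot': array([-3.14042049e+00, -7.30670809e-05,  3.21819694e-01]), 'wrist_force': array([ 0.249319  , -0.6083053 , -0.57024751]), 'moment': array([-0.0285544 , -0.00321278,  0.01229309]), 'finger_gap': 94.28032475398315}
17.0
scene [[442.57949193   0.         263.39082226]
 [  0.         442.57949193 184.05352021]
 [  0.           0.           1.        ]] [1148.68017036  416.38121762 1202.58792224] [-2.56180035 -0.01328052  2.38582959]
top [[382.18202488   0.         254.11357229]
 [  0.         382.18202488 191.61603649]
 [  0.           0.           1.        ]] [ 531.78646908 -123.72615987 1256.71069754] [-3.04996009e+00 -9.83829092e-05 -1.54375892e+00]
```

View pics/scene0.png

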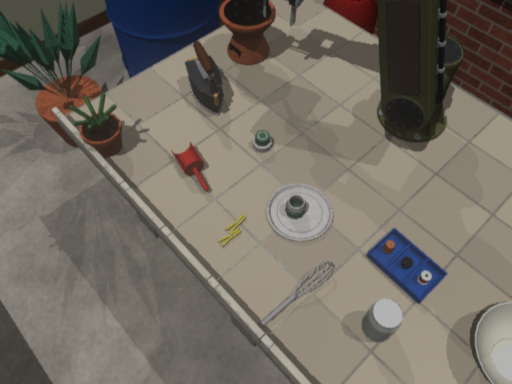

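View pics/top0.png

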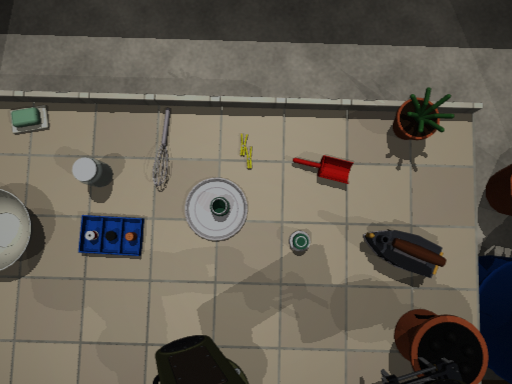

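```bash
cat > h.py <<'E'
import numpy as np,cv2
from scipy.spatial.transform import Rotation as Ro
def cam(c):
    return c["intrinsics"],np.array(c["position"]),Ro.from_euler("xyz",c["attitude"]).as_matrix()
def ray(c,u,v,z):
    K,p,R=cam(c); d=R@np.linalg.solve(K,[u,v,1.]); return p+d*(z-p[2])/d[2]
def cloud(c):
    K,p,R=cam(c); D=c["range_z"]; v,u=np.mgrid[:D.shape[0],:D.shape[1]]
    P=np.stack([(u-K[0,2])/K[0,0]*D,(v-K[1,2])/K[1,1]*D,D],-1)@R.T+p
    P[D==0]=np.nan; return P
def load(n): return dict(np.load(f"/tmp/{n}.npz"))
def tri(obs):
    A=np.zeros((3,3));b=np.zeros(3)
    for c,u,v in obs:
        K,p,R=cam(c); d=R@np.linalg.solve(K,[u,v,1.]); d/=np.linalg.norm(d); M=np.eye(3)-np.outer(d,d); A+=M;b+=M@p
    return np.linalg.solve(A,b)
E
python3 - <<'E'
from h import *
pts={"top":dict(plug=(130,238),tin=(219,206),lid=(300,241)),"scene":dict(plug=(390,245),tin=(297,206),lid=(262,140))}
rows=[]
for n in pts:
    c=load(n);P=cloud(c)
    for k,(u,v) in pts[n].items():
        print(n,k,P[v,u].round(1))
        r=14 
        cr=c["frame"][v-r:v+r,u-r:u+r,::-1]; rows.append(cv2.resize(cr,(260,260),interpolation=cv2.INTER_NEAREST))
cv2.imwrite("pics/crops.png",np.vstack([np.hstack(rows[:3]),np.hstack(rows[3:])]))
E
```

```text
top plug [485.9 265.8  45.2]
top tin [596.2  -7.1   6.6]
top lid [ 491.3 -268.5   52.7]
scene plug [493.3 275.6  44. ]
scene tin [576.6 -13.3   1.4]
scene lid [ 504.9 -251.3   53.4]
```

View pics/crops.png

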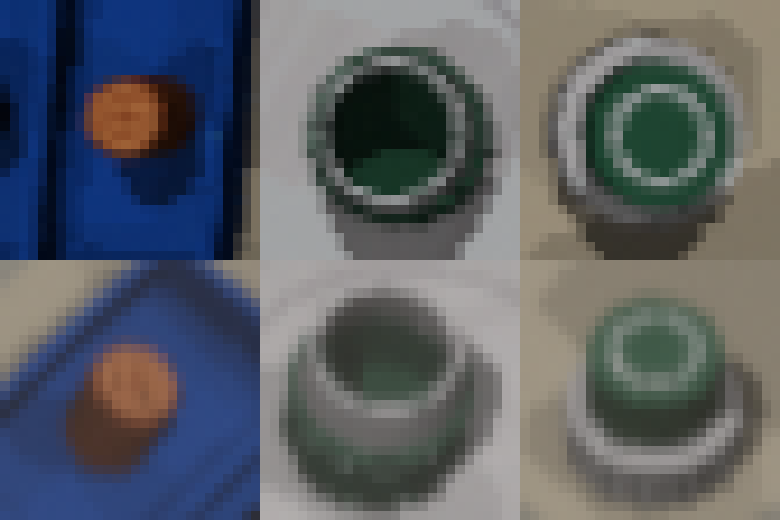

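```bash
python3 - <<'E'
from h import *
t=load("top");s=load("scene")
for k,z,a,b in [("plug",45,(129.0,236.1),(390.0,243.9)),("tin",59,(219,205.5),(296.5,201.6)),("cap",52,(300.6,240.9),(262.1,135.2))]:
    print(k,ray(t,*a,z).round(1),ray(s,*b,z).round(1),tri([(t,*a),(s,*b)]).round(1))
# masks refine
def hsvm(c,lo,hi): return cv2.inRange(cv2.cvtColor(c["frame"],cv2.COLOR_RGB2HSV),lo,hi)
Pt=cloud(t);Ps=cloud(s)
print("table z",np.nanmedian(Pt[290:310,240:300,2]),np.nanmedian(Ps[160:175,290:320,2]))
# depth-based tops
for nm,P,dic in(("top",Pt,dict(plug=(129,236),cap=(300,241),tin=(219,205))),("scene",Ps,dict(plug=(390,244),cap=(262,135),tin=(296,202)))):
  for k,(u,v) in dic.items():
    w=P[v-14:v+15,u-14:u+15].reshape(-1,3); zt=dict(plug=40,cap=47,tin=50)[k]
    q=w[(w[:,2]>zt)&(w[:,2]<zt+15)]
    print(nm,k,len(q),q.mean(0).round(1),((q.min(0)+q.max(0))/2).round(1))
# sorter angle and tray centre
m=hsvm(t,(105,120,30),(130,255,255)); cs,_=cv2.findContours(m,0,2); c=max(cs,key=cv2.contourArea) 
print(cv2.minAreaRect(c)); 
for p in cv2.boxPoints(cv2.minAreaRect(c)): print(ray(t,*p,30).round(1))
E
```

```text
plug [491.8 269.3  45. ] [491.1 273.5  45. ] [490.5 271.9  41.7]
tin [595.1 -12.   59. ] [594.1  -4.4  59. ] [593.4  -9.   53.1]
cap [ 491.6 -270.4   52. ] [ 489.7 -266.8   52. ] [ 490.3 -269.1   50.8]
table z 0.9942558550897047 -0.5242099325112122
top plug 59 [492.3 267.7  45.4] [492.1 267.8  45.4]
top cap 198 [ 491.6 -271.1   52.8] [ 492.8 -270.1   53.3]
top tin 57 [592.8 -15.2  58.4] [593.9 -11.9  57.3]
scene plug 66 [492.8 274.5  44.8] [491.4 274.3  46.1]
scene cap 139 [ 492.1 -264.2   51.4] [ 490.7 -266.    53.1]
scene tin 88 [596.9  -2.8  56.4] [594.9  -5.5  56.4]
((110.7913818359375, 235.04656982421875), (62.77384567260742, 37.81698226928711), 3.3664605617523193)
[436.5 432.2  30. ]
[556.3 433.3  30. ]
[550.  231.9  30. ]
[430.4 232.5  30. ]
```

Request:
drive_tool:
  steps:
    - {"delta_pos": [15, 37, 0], "yaw": 0.12, "hand": 94}
    - {"delta_pos": [15, 37, 0], "yaw": 0.12, "hand": 94}
    - {"delta_pos": [15, 37, 0], "yaw": 0.12, "hand": 94}
    - {"delta_pos": [15, 37, 0], "yaw": 0.12, "hand": 94}
    - {"delta_pos": [15, 37, 0], "yaw": 0.12, "hand": 94}
  squeeze: 15

```text
clock: 0.52
eef_pos: [249.1, -334.9, 222.1]
eef_rot: [-3.141, -0.0, 0.927]
wrist_force: [0.9, -0.4, -0.4]
finger_gap: 94.1
```

Request:
drive_tool:
  steps:
    - {"delta_pos": [15, 37, 0], "yaw": 0.12, "hand": 94}
    - {"delta_pos": [15, 37, 0], "yaw": 0.12, "hand": 94}
    - {"delta_pos": [15, 37, 0], "yaw": 0.12, "hand": 94}
    - {"delta_pos": [15, 37, 0], "yaw": 0.12, "hand": 94}
    - {"delta_pos": [15, 37, 0], "yaw": 0.12, "hand": 94}

```text
clock: 0.93
eef_pos: [324.0, -149.9, 222.5]
eef_rot: [3.141, 0.0, 1.527]
wrist_force: [0.9, -0.2, 0.1]
finger_gap: 94.1
```

Request:
drive_tool:
  steps:
    - {"delta_pos": [15, 38, -5], "yaw": 0.05, "hand": 94}
    - {"delta_pos": [15, 38, -5], "yaw": 0, "hand": 94}
    - {"delta_pos": [15, 38, -5], "yaw": 0, "hand": 94}
    - {"delta_pos": [15, 38, -5], "yaw": 0, "hand": 94}
    - {"delta_pos": [15, 38, -5], "yaw": 0, "hand": 94}

```text
clock: 1.35
eef_pos: [399.1, 40.5, 197.3]
eef_rot: [3.141, 0.0, 1.572]
wrist_force: [0.6, -0.4, 0.1]
finger_gap: 93.6
```

Request:
drive_tool:
  steps:
    - {"delta_pos": [13, 33, -12], "yaw": 0, "hand": 60}
    - {"delta_pos": [13, 33, -12], "yaw": 0, "hand": 60}
    - {"delta_pos": [13, 33, -12], "yaw": 0, "hand": 60}
    - {"delta_pos": [13, 33, -12], "yaw": 0, "hand": 60}
    - {"delta_pos": [13, 33, -12], "yaw": 0, "hand": 60}

```text
clock: 1.77
eef_pos: [464.1, 205.1, 136.5]
eef_rot: [-3.141, 0.0, 1.572]
wrist_force: [0.4, -0.7, -0.2]
finger_gap: 64.0
```

Request:
drive_tool:
  steps:
    - {"delta_pos": [13, 33, -12], "yaw": 0, "hand": 60}
    - {"delta_pos": [14, 33, -10], "yaw": 0, "hand": 60}
    - {"delta_pos": [0, 0, 0], "yaw": 0, "hand": 60}
    - {"delta_pos": [0, 0, 0], "yaw": 0, "hand": 60}

```text
clock: 2.1
eef_pos: [490.4, 270.0, 113.9]
eef_rot: [-3.139, 0.001, 1.574]
wrist_force: [-0.3, -0.3, 0.7]
finger_gap: 59.7
```

```bash
cat > shot.py <<'E'
import sys
from cell import manip
from h import *
n=sys.argv[1]; cs=[]
for i,nm in enumerate(("top","scene")):
    c=manip.camera(nm); np.savez(f"/tmp/{nm}_{n}.npz",**c)
    u,v=map(int,sys.argv[2+i].split(",")); r=45
    f=cv2.copyMakeBorder(c["frame"],r,r,r,r,cv2.BORDER_REPLICATE)
    cs.append(cv2.resize(f[v:v+2*r,u:u+2*r,::-1],(400,400),interpolation=cv2.INTER_NEAREST))
cv2.imwrite(f"pics/{n}.png",np.hstack(cs))
E
python3 shot.py plug1 130,238 390,245
```

```text
(no output)
```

View pics/plug1.png

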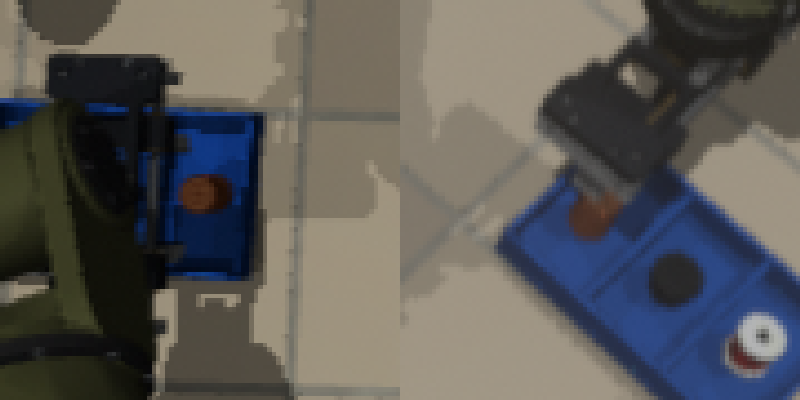

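The plug (top view, about 205,193 in the crop) lies between the jaw fingers, shifted only by parallax. Descending.

Request:
drive_tool:
  steps:
    - {"delta_pos": [1, 1, -26], "yaw": 0, "hand": 60}
    - {"delta_pos": [0, 0, -26], "yaw": 0, "hand": 60}
    - {"delta_pos": [0, 0, -16], "yaw": 0, "hand": 60}
    - {"delta_pos": [0, 0, -8], "yaw": 0, "hand": 60}
    - {"delta_pos": [0, 0, 0], "yaw": 0, "hand": 60}

```text
clock: 2.62
eef_pos: [491.5, 269.1, 38.8]
eef_rot: [-3.14, 0.001, 1.571]
wrist_force: [0.3, 0.4, -0.3]
finger_gap: 59.9
```

Request:
drive_tool:
  steps:
    - {"delta_pos": [0, 0, 0], "yaw": 0, "hand": 15}
    - {"delta_pos": [0, 0, 0], "yaw": 0, "hand": 15}
    - {"delta_pos": [0, 0, 0], "yaw": 0, "hand": 15}
    - {"delta_pos": [0, 0, 0], "yaw": 0, "hand": 15}
    - {"delta_pos": [0, 0, 0], "yaw": 0, "hand": 15}

```text
clock: 3.03
eef_pos: [492.2, 270.3, 40.1]
eef_rot: [3.141, -0.0, 1.572]
wrist_force: [-0.3, 0.7, 0.3]
finger_gap: 30.0
```

Request:
drive_tool:
  steps:
    - {"delta_pos": [0, 0, 0], "yaw": 0, "hand": 15}
    - {"delta_pos": [0, 0, 0], "yaw": 0, "hand": 15}

```text
clock: 3.2
eef_pos: [492.1, 270.4, 39.9]
eef_rot: [3.141, -0.0, 1.572]
wrist_force: [-1.4, -0.9, 4.8]
finger_gap: 27.7
```

Request:
drive_tool:
  steps:
    - {"delta_pos": [0, 0, 15], "yaw": 0, "hand": 15}
    - {"delta_pos": [0, 0, 30], "yaw": 0, "hand": 15}
    - {"delta_pos": [0, 0, 35], "yaw": 0, "hand": 15}
    - {"delta_pos": [8, -22, 10], "yaw": 0, "hand": 15}
    - {"delta_pos": [13, -34, 0], "yaw": 0, "hand": 15}

```text
clock: 3.62
eef_pos: [513.7, 215.9, 132.8]
eef_rot: [3.137, -0.002, 1.575]
wrist_force: [1.0, 0.4, -0.2]
finger_gap: 28.2
```

Request:
drive_tool:
  steps:
    - {"delta_pos": [13, -34, 0], "yaw": 0, "hand": 15}
    - {"delta_pos": [13, -34, 0], "yaw": 0, "hand": 15}
    - {"delta_pos": [13, -34, 0], "yaw": 0, "hand": 15}
    - {"delta_pos": [13, -34, 0], "yaw": 0, "hand": 15}
    - {"delta_pos": [13, -34, 0], "yaw": 0, "hand": 15}

```text
clock: 4.03
eef_pos: [578.2, 42.5, 129.5]
eef_rot: [-3.142, -0.0, 1.572]
wrist_force: [-0.1, -0.1, -0.0]
finger_gap: 27.6
```

Request:
drive_tool:
  steps:
    - {"delta_pos": [11, -30, 0], "yaw": 0, "hand": 15}
    - {"delta_pos": [5, -15, 0], "yaw": 0, "hand": 15}
    - {"delta_pos": [0, -7, 0], "yaw": 0, "hand": 15}
    - {"delta_pos": [0, 0, 0], "yaw": 0, "hand": 15}
    - {"delta_pos": [0, 0, 0], "yaw": 0, "hand": 15}

```text
clock: 4.45
eef_pos: [593.5, -6.7, 129.3]
eef_rot: [-3.141, -0.0, 1.572]
wrist_force: [0.1, 0.6, 0.3]
finger_gap: 27.8
```

```bash
python3 shot.py tin1 219,205 296,190
```

```text
(no output)
```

View pics/tin1.png

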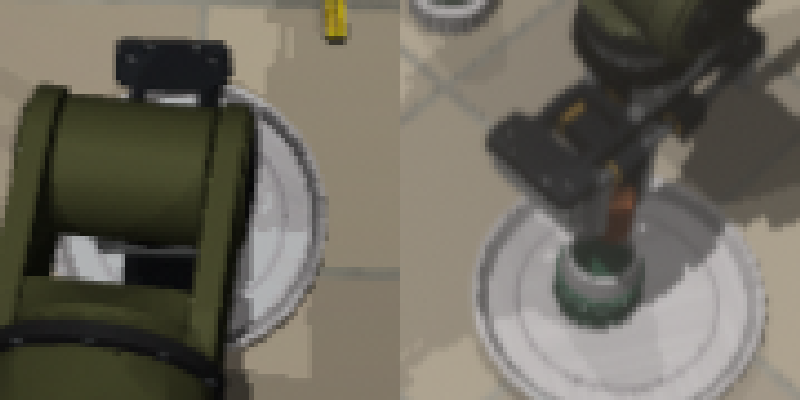

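```bash
python3 - <<'E'
from h import *
c=load("scene_tin1");K,p,R=cam(c)
hsv=cv2.cvtColor(c["frame"],cv2.COLOR_RGB2HSV); m=cv2.inRange(hsv,(2,90,40),(14,255,255)); m[:150]=0;m[230:]=0;m[:,:270]=0;m[:,330:]=0
y,x=np.nonzero(m);print(len(x),x.min(),x.max(),y.min(),y.max(),x.mean(),y.mean())
for q in [(593.5,-6.7,94.3),(593.5,-6.7,110)]:
    d=R.T@(np.array(q)-p); print((K@d/d[2])[:2])
u0,v0=285,170
cv2.imwrite("pics/z1.png",cv2.resize(c["frame"][165:225,265:335,::-1],(700,600),interpolation=cv2.INTER_NEAREST))
E
```

```text
37 298 303 187 196 300.4864864864865 190.8108108108108
[296.99538922 194.84338201]
[297.40823865 192.00803233]
```

View pics/z1.png

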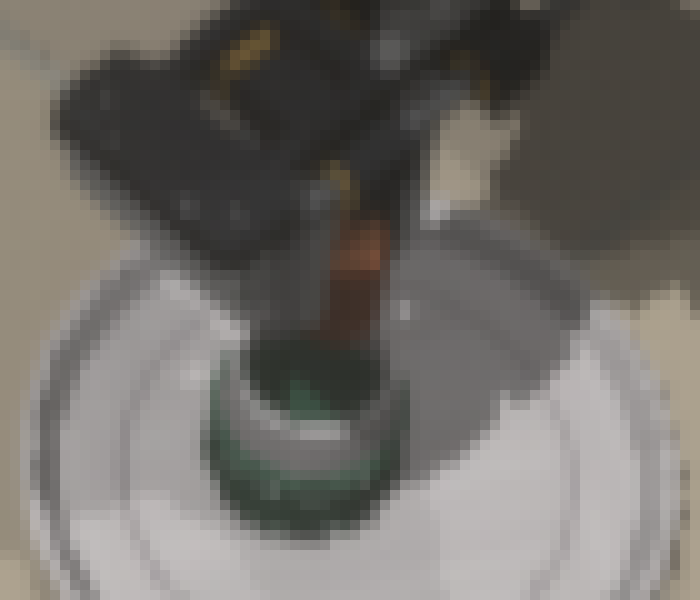

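Request:
drive_tool:
  steps:
    - {"delta_pos": [2, -1.5, -15], "yaw": 0, "hand": 15}
    - {"delta_pos": [0, 0, -14], "yaw": 0, "hand": 15}
    - {"delta_pos": [0, 0, -10], "yaw": 0, "hand": 15}
    - {"delta_pos": [0, 0, -6], "yaw": 0, "hand": 15}
    - {"delta_pos": [0, 0, -3], "yaw": 0, "hand": 15}

```text
clock: 4.97
eef_pos: [595.6, -8.6, 80.7]
eef_rot: [-3.141, -0.0, 1.573]
wrist_force: [-0.5, 1.5, 0.3]
finger_gap: 27.2
```

Request:
drive_tool:
  steps:
    - {"delta_pos": [0, 0, 0], "yaw": 0, "hand": 15}
    - {"delta_pos": [0, 0, 0], "yaw": 0, "hand": 15}

```text
clock: 5.13
eef_pos: [596.1, -9.1, 81.9]
eef_rot: [3.141, 0.0, 1.572]
wrist_force: [-0.9, -0.3, -1.0]
finger_gap: 27.6
```

```bash
python3 shot.py tin2 219,205 296,200
```

```text
(no output)
```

View pics/tin2.png

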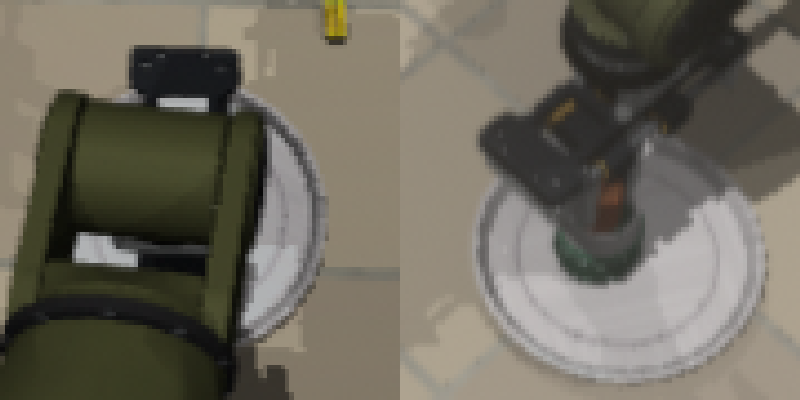

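Scene view: the plug (crop 608,205) enters the tin mouth (600,240), no contact force. Release.

Request:
drive_tool:
  steps:
    - {"delta_pos": [0, 0, 0], "yaw": 0, "hand": 45}
    - {"delta_pos": [0, 0, 0], "yaw": 0, "hand": 60}
    - {"delta_pos": [0, 0, 0], "yaw": 0, "hand": 60}
    - {"delta_pos": [0, 0, 0], "yaw": 0, "hand": 60}
    - {"delta_pos": [0, 0, 20], "yaw": 0, "hand": 60}

```text
clock: 5.65
eef_pos: [594.3, -9.2, 98.4]
eef_rot: [-3.136, -0.0, 1.572]
wrist_force: [-1.0, 1.1, -0.2]
finger_gap: 57.3
```

Request:
drive_tool:
  steps:
    - {"delta_pos": [0, 0, 30], "yaw": 0, "hand": 60}
    - {"delta_pos": [-10, -25, 20], "yaw": 0, "hand": 94}
    - {"delta_pos": [-15, -37, 0], "yaw": 0, "hand": 94}
    - {"delta_pos": [-15, -37, 0], "yaw": 0, "hand": 94}
    - {"delta_pos": [-15, -37, 0], "yaw": 0, "hand": 94}

```text
clock: 6.07
eef_pos: [540.2, -146.5, 152.0]
eef_rot: [3.141, 0.0, 1.573]
wrist_force: [1.1, -0.6, 0.1]
finger_gap: 83.1
```

```bash
python3 shot.py tin3 219,205 296,200; python3 - <<'E'
from h import *
a=load("top_tin3")["frame"][180:230,190:250,::-1];b=load("scene_tin3")["frame"][180:230,265:325,::-1]
cv2.imwrite("pics/z3.png",np.hstack([cv2.resize(q,(400,333),interpolation=1) for q in(a,b)]))
E
```

```text
(no output)
```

View pics/z3.png

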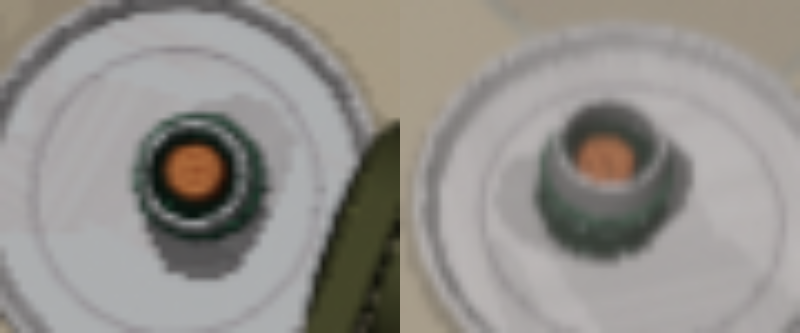

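Plug is seen inside the tin in both views (crop 197,170 and 605,155). Now to the lid set.

Request:
drive_tool:
  steps:
    - {"delta_pos": [-14, -36, 0], "yaw": 0, "hand": 94}
    - {"delta_pos": [-14, -36, 0], "yaw": 0, "hand": 94}
    - {"delta_pos": [-13, -33, 0], "yaw": 0, "hand": 94}
    - {"delta_pos": [-7, -17, -12], "yaw": 0, "hand": 94}
    - {"delta_pos": [0, 0, -20], "yaw": 0, "hand": 94}

```text
clock: 6.58
eef_pos: [492.7, -270.5, 120.8]
eef_rot: [3.138, 0.002, 1.569]
wrist_force: [-0.3, 0.6, -0.1]
finger_gap: 94.0
```

Request:
drive_tool:
  steps:
    - {"delta_pos": [0, 0, 0], "yaw": 0, "hand": 94}
    - {"delta_pos": [0, 0, 0], "yaw": 0, "hand": 94}

```text
clock: 6.75
eef_pos: [492.9, -266.7, 119.1]
eef_rot: [-3.14, -0.001, 1.572]
wrist_force: [0.1, 0.2, 0.8]
finger_gap: 93.8
```

```bash
python3 shot.py lid1 300,241 262,135
```

```text
(no output)
```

View pics/lid1.png

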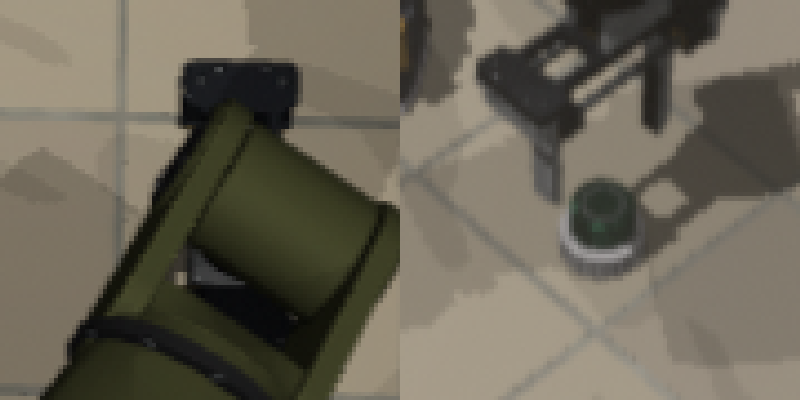

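Scene view: the fingertip midpoint (crop 602,165 at 102 mm) projects down onto the lid at (600,200). Descend onto the collar.

Request:
drive_tool:
  steps:
    - {"delta_pos": [-1, -2, -30], "yaw": 0, "hand": 94}
    - {"delta_pos": [0, 0, -30], "yaw": 0, "hand": 94}
    - {"delta_pos": [0, 0, -20], "yaw": 0, "hand": 94}
    - {"delta_pos": [0, 0, -13], "yaw": 0, "hand": 94}
    - {"delta_pos": [0, 0, -5], "yaw": 0, "hand": 94}

```text
clock: 7.27
eef_pos: [492.0, -268.3, 20.4]
eef_rot: [-3.14, -0.001, 1.573]
wrist_force: [0.2, -0.4, -0.2]
finger_gap: 94.0
```

Request:
drive_tool:
  steps:
    - {"delta_pos": [0, 0, 0], "yaw": 0, "hand": 94}
    - {"delta_pos": [0, 0, 0], "yaw": 0, "hand": 94}

```text
clock: 7.43
eef_pos: [492.7, -269.2, 22.7]
eef_rot: [3.14, 0.001, 1.572]
wrist_force: [-0.4, 0.0, 0.4]
finger_gap: 94.4
```

Request:
drive_tool:
  steps:
    - {"delta_pos": [0, 0, -1], "yaw": 0, "hand": 80}
    - {"delta_pos": [0, 0, 0], "yaw": 0, "hand": 74}
    - {"delta_pos": [0, 0, 0], "yaw": 0, "hand": 70}
    - {"delta_pos": [0, 0, 0], "yaw": 0, "hand": 67}
    - {"delta_pos": [0, 0, 0], "yaw": 0, "hand": 64}
  squeeze: 25

```text
clock: 7.85
eef_pos: [491.9, -269.4, 20.8]
eef_rot: [3.141, 0.0, 1.572]
wrist_force: [0.3, 0.5, 2.8]
finger_gap: 65.3
```

Request:
drive_tool:
  steps:
    - {"delta_pos": [0, 0, 0], "yaw": 0, "hand": 60}
    - {"delta_pos": [0, 0, 0], "yaw": 0, "hand": 50}
    - {"delta_pos": [0, 0, 0], "yaw": 0, "hand": 50}

```text
clock: 8.1
eef_pos: [492.0, -269.3, 20.8]
eef_rot: [3.142, 0.0, 1.572]
wrist_force: [-2.3, 1.1, 5.6]
finger_gap: 64.6
```

Request:
drive_tool:
  steps:
    - {"delta_pos": [0, 0, 5], "yaw": 0, "hand": 50}
    - {"delta_pos": [0, 0, 10], "yaw": 0, "hand": 50}
    - {"delta_pos": [0, 0, 20], "yaw": 0, "hand": 50}
    - {"delta_pos": [0, 0, 25], "yaw": 0, "hand": 50}
    - {"delta_pos": [0, 0, 15], "yaw": 0, "hand": 50}

```text
clock: 8.52
eef_pos: [492.5, -269.5, 98.3]
eef_rot: [3.14, 0.001, 1.572]
wrist_force: [0.2, -0.8, -1.6]
finger_gap: 64.8
```

Request:
drive_tool:
  steps:
    - {"delta_pos": [0, 0, 8], "yaw": 0, "hand": 50}
    - {"delta_pos": [0, 0, 0], "yaw": 0, "hand": 50}
    - {"delta_pos": [0, 0, 0], "yaw": 0, "hand": 50}

```text
clock: 8.77
eef_pos: [491.8, -269.2, 103.2]
eef_rot: [3.142, -0.0, 1.572]
wrist_force: [-0.5, -0.5, -1.5]
finger_gap: 64.8
```

```bash
python3 shot.py lid2 300,241 262,125; python3 - <<'E'
from h import *
a=load("scene_lid2");cv2.imwrite("pics/z4.png",cv2.resize(a["frame"][90:150,230:300,::-1],(700,600),interpolation=0))
E
```

```text
(no output)
```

View pics/z4.png

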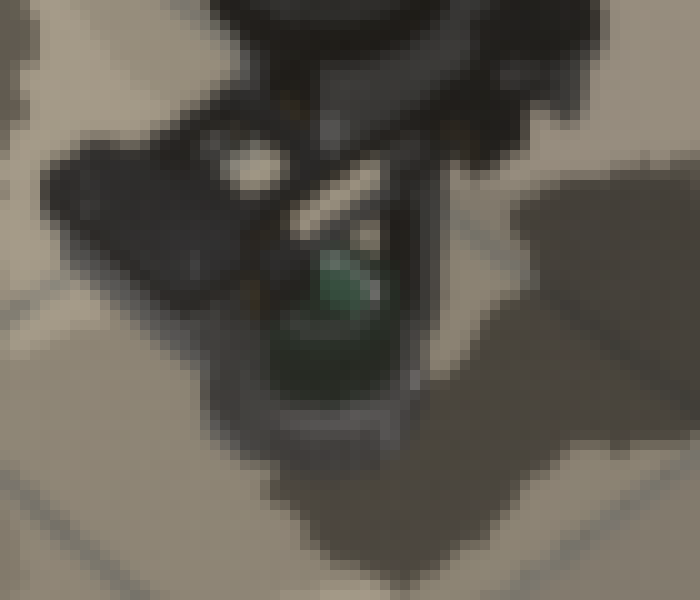

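```bash
python3 - <<'E'
from h import *
for n,(u0,v0) in (("top",(219,206)),("scene",(296,203))):
    c=load(n+"_tin3");hsv=cv2.cvtColor(c["frame"],cv2.COLOR_RGB2HSV)
    m=cv2.inRange(hsv,(2,110,60),(16,255,255));k=np.zeros_like(m);k[v0-12:v0+13,u0-12:u0+13]=1;m*=k
    w=(hsv[...,1]/255.*m/255.);M=cv2.moments(w);print(n,"plug",M['m10']/M['m00'],M['m01']/M['m00'],ray(c,M['m10']/M['m00'],M['m01']/M['m00'],46).round(1))
    # tin green body+inside: filled hull of green
    g=cv2.inRange(hsv,(60,45,15),(95,255,255))*k; g[v0-15:v0+15]|=cv2.inRange(hsv,(60,45,15),(95,255,255))[v0-15:v0+15]*0
    k2=np.zeros_like(m);k2[v0-20:v0+25,u0-18:u0+19]=1
    g=cv2.inRange(hsv,(55,40,10),(95,255,255))*k2
    y,x=np.nonzero(g);h=cv2.convexHull(np.stack([x,y],1).astype(np.float32));e=cv2.minEnclosingCircle(h);print("green hull",e,cv2.fitEllipse(h))
    a=c["frame"][v0-20:v0+20,u0-20:u0+20,::-1];cv2.imwrite(f"pics/t_{n}.png",cv2.resize(a,(400,400),interpolation=0))
    if n=="top":
        for z in(30,37):print(z,ray(c,*e[0],z).round(1))
a=[cv2.imread(f"pics/t_{n}.png") for n in("top","scene")];cv2.imwrite("pics/t.png",np.hstack(a))
E
```

```text
top plug 218.76664071623202 205.27481510315297 [596.5 -10.   46. ]
green hull ((219.45713806152344, 206.24285888671875), 9.70337963104248) ((219.37088012695312, 206.17324829101562), (18.554367065429688, 19.221738815307617), 108.90974426269531)
30 [594.3 -10.8  30. ]
37 [593.9 -11.4  37. ]
scene plug 295.5098039215686 203.47901960784313 [594.8  -6.6  46. ]
green hull ((295.0, 209.0), 8.062357902526855) ((295.1302185058594, 207.68463134765625), (11.2850923538208, 16.59014320373535), 98.3936538696289)
```

View pics/t.png

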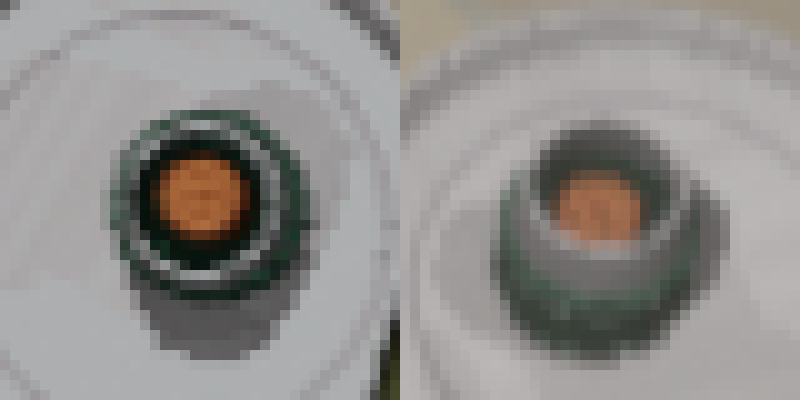

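Request:
drive_tool:
  steps:
    - {"delta_pos": [8, 20, 2], "yaw": 0, "hand": 50}
    - {"delta_pos": [14, 34, 0], "yaw": 0, "hand": 50}
    - {"delta_pos": [14, 34, 0], "yaw": 0, "hand": 50}
    - {"delta_pos": [14, 34, 0], "yaw": 0, "hand": 50}
    - {"delta_pos": [14, 34, 0], "yaw": 0, "hand": 50}

```text
clock: 9.28
eef_pos: [555.9, -111.5, 104.3]
eef_rot: [-3.14, -0.001, 1.571]
wrist_force: [0.7, -1.0, -1.6]
finger_gap: 64.8
```

Request:
drive_tool:
  steps:
    - {"delta_pos": [14, 34, 0], "yaw": 0, "hand": 50}
    - {"delta_pos": [14, 34, 0], "yaw": 0, "hand": 50}
    - {"delta_pos": [8, 24, 0], "yaw": 0, "hand": 50}
    - {"delta_pos": [2.5, 12, 0], "yaw": 0, "hand": 50}
    - {"delta_pos": [0, 0, 0], "yaw": 0, "hand": 50}

```text
clock: 9.7
eef_pos: [594.3, -7.1, 104.3]
eef_rot: [-3.14, -0.0, 1.575]
wrist_force: [0.3, -0.3, -1.5]
finger_gap: 65.2
```

Request:
drive_tool:
  steps:
    - {"delta_pos": [0, 0, -7], "yaw": 0, "hand": 50}
    - {"delta_pos": [0, 0, -7], "yaw": 0, "hand": 50}
    - {"delta_pos": [0, 0, 0], "yaw": 0, "hand": 50}
    - {"delta_pos": [0, 0, 0], "yaw": 0, "hand": 50}

```text
clock: 10.03
eef_pos: [593.9, -10.4, 90.6]
eef_rot: [-3.14, -0.0, 1.57]
wrist_force: [-1.2, -0.4, -1.2]
finger_gap: 65.0
```

```bash
python3 shot.py lid3 219,205 296,200; python3 - <<'E'
from h import *
a=load("scene_lid3");cv2.imwrite("pics/z5.png",cv2.resize(a["frame"][165:225,260:330,::-1],(700,600),interpolation=0))
E
```

```text
(no output)
```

View pics/z5.png

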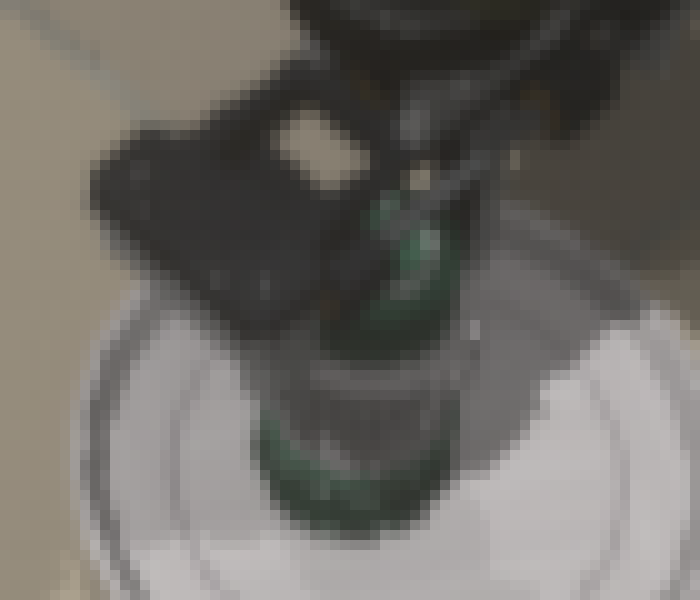

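The lid (crop collar edge ~460) lines up with the tin below (255–460) within about a pixel. Lowering slowly.

Request:
drive_tool:
  steps:
    - {"delta_pos": [0, 0, -5], "yaw": 0, "hand": 50}
    - {"delta_pos": [0, 0, -4], "yaw": 0, "hand": 50}
    - {"delta_pos": [0, 0, -3], "yaw": 0, "hand": 50}
    - {"delta_pos": [0, 0, -3], "yaw": 0, "hand": 50}
    - {"delta_pos": [0, 0, 0], "yaw": 0, "hand": 50}

```text
clock: 10.55
eef_pos: [594.1, -9.2, 75.6]
eef_rot: [-3.14, -0.0, 1.572]
wrist_force: [-0.7, 0.3, -0.8]
finger_gap: 65.0
```

Request:
drive_tool:
  steps:
    - {"delta_pos": [0, 0, -3], "yaw": 0, "hand": 50}
    - {"delta_pos": [0, 0, -3], "yaw": 0, "hand": 50}
    - {"delta_pos": [0, 0, 0], "yaw": 0, "hand": 50}

```text
clock: 10.8
eef_pos: [594.2, -9.2, 69.8]
eef_rot: [-3.141, -0.0, 1.572]
wrist_force: [-0.0, 0.3, -1.3]
finger_gap: 64.8
```

Request:
drive_tool:
  steps:
    - {"delta_pos": [0, 0, -2], "yaw": 0, "hand": 50}
    - {"delta_pos": [0, 0, -2], "yaw": 0, "hand": 50}
    - {"delta_pos": [0, 0, 0], "yaw": 0, "hand": 50}

```text
clock: 11.05
eef_pos: [594.3, -9.2, 66.0]
eef_rot: [-3.141, -0.0, 1.572]
wrist_force: [-0.5, -0.1, -1.2]
finger_gap: 65.0
```

Request:
drive_tool:
  steps:
    - {"delta_pos": [0, 0, -1.5], "yaw": 0, "hand": 50}
    - {"delta_pos": [0, 0, -1.5], "yaw": 0, "hand": 50}
    - {"delta_pos": [0, 0, 0], "yaw": 0, "hand": 50}

```text
clock: 11.3
eef_pos: [594.3, -9.3, 63.1]
eef_rot: [-3.141, 0.0, 1.572]
wrist_force: [0.1, 0.9, -0.3]
finger_gap: 64.9
```

Request:
drive_tool:
  steps:
    - {"delta_pos": [0, 0, -1], "yaw": 0, "hand": 50}
    - {"delta_pos": [0, 0, -1], "yaw": 0, "hand": 50}
    - {"delta_pos": [0, 0, 0], "yaw": 0, "hand": 50}

```text
clock: 11.55
eef_pos: [594.4, -9.3, 61.3]
eef_rot: [-3.141, -0.0, 1.572]
wrist_force: [-0.4, -0.0, -0.9]
finger_gap: 64.4
```

Request:
drive_tool:
  steps:
    - {"delta_pos": [0, 0, -1], "yaw": 0, "hand": 50}
    - {"delta_pos": [0, 0, 0], "yaw": 0, "hand": 50}

```text
clock: 11.72
eef_pos: [594.4, -9.2, 60.3]
eef_rot: [-3.141, -0.0, 1.572]
wrist_force: [0.1, -0.3, -1.2]
finger_gap: 65.3
```

Request:
drive_tool:
  steps:
    - {"delta_pos": [0, 0, -1], "yaw": 0, "hand": 50}
    - {"delta_pos": [0, 0, 0], "yaw": 0, "hand": 50}

```text
clock: 11.88
eef_pos: [594.6, -9.3, 59.9]
eef_rot: [3.141, 0.0, 1.572]
wrist_force: [-1.0, 0.4, 3.3]
finger_gap: 64.8
```

Request:
drive_tool:
  steps:
    - {"delta_pos": [0, 0, -1], "yaw": 0, "hand": 50}
    - {"delta_pos": [0, 0, 0], "yaw": 0, "hand": 50}
    - {"delta_pos": [0, 0, 0], "yaw": 0, "hand": 50}

```text
clock: 12.13
eef_pos: [594.7, -9.3, 59.7]
eef_rot: [3.141, 0.0, 1.572]
wrist_force: [-5.7, -0.3, 12.5]
finger_gap: 64.8
```

Firm stop at the predicted height (60 mm) with 13 N. Release.

Request:
drive_tool:
  steps:
    - {"delta_pos": [0, 0, 1.3], "yaw": 0, "hand": 50}
    - {"delta_pos": [0, 0, 0], "yaw": 0, "hand": 67}
    - {"delta_pos": [0, 0, 0], "yaw": 0, "hand": 72}
    - {"delta_pos": [0, 0, 0], "yaw": 0, "hand": 90}
    - {"delta_pos": [0, 0, 0], "yaw": 0, "hand": 90}

```text
clock: 12.55
eef_pos: [594.4, -9.3, 59.6]
eef_rot: [-3.141, -0.0, 1.572]
wrist_force: [0.2, 0.2, 0.2]
finger_gap: 82.1
```

Request:
drive_tool:
  steps:
    - {"delta_pos": [0, 0, 0], "yaw": 0, "hand": 90}
    - {"delta_pos": [0, 0, 20], "yaw": 0, "hand": 90}
    - {"delta_pos": [0, 0, 30], "yaw": 0, "hand": 90}
    - {"delta_pos": [0, 0, 40], "yaw": 0, "hand": 90}
    - {"delta_pos": [0, 0, 20], "yaw": 0, "hand": 90}

```text
clock: 12.97
eef_pos: [595.3, -9.3, 173.9]
eef_rot: [3.138, 0.0, 1.572]
wrist_force: [0.3, -0.7, 1.2]
finger_gap: 89.9
```

```bash
python3 shot.py lid4 219,205 296,200; python3 - <<'E'
from h import *
a=load("scene_lid4");cv2.imwrite("pics/z6.png",cv2.resize(a["frame"][165:225,260:330,::-1],(700,600),interpolation=0))
E
```

```text
(no output)
```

View pics/z6.png

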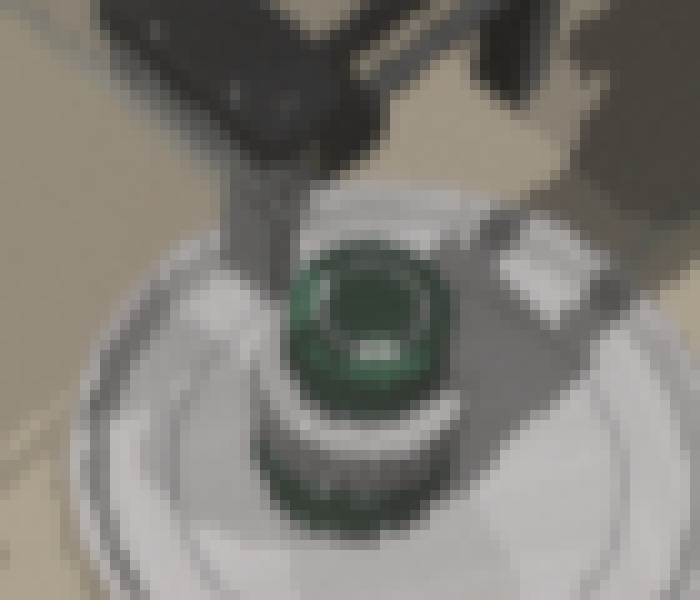

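The lid set sits level and home on the tin, cap on it (crop 370,320). Now the cap grip.

Request:
drive_tool:
  steps:
    - {"delta_pos": [0, 0, -30], "yaw": 0, "hand": 80}
    - {"delta_pos": [0, 0, -25], "yaw": 0, "hand": 80}
    - {"delta_pos": [0, 0, -18], "yaw": 0, "hand": 80}
    - {"delta_pos": [0, 0, -10], "yaw": 0, "hand": 75}
    - {"delta_pos": [0, 0, 0], "yaw": 0, "hand": 70}

```text
clock: 13.48
eef_pos: [593.1, -9.2, 83.8]
eef_rot: [-3.137, -0.0, 1.572]
wrist_force: [-1.2, -0.8, 0.1]
finger_gap: 72.1
```

Request:
drive_tool:
  steps:
    - {"delta_pos": [0, 0, 0], "yaw": 0, "hand": 66}
    - {"delta_pos": [0, 0, 0], "yaw": 0, "hand": 62}

```text
clock: 13.65
eef_pos: [595.0, -9.3, 87.8]
eef_rot: [3.14, 0.0, 1.572]
wrist_force: [-0.1, 0.5, 0.4]
finger_gap: 63.6
```

Request:
drive_tool:
  steps:
    - {"delta_pos": [0, 0, -1], "yaw": 0, "hand": 57}
    - {"delta_pos": [0, 0, 0], "yaw": 0, "hand": 53}
    - {"delta_pos": [0, 0, 0], "yaw": 0, "hand": 51}
    - {"delta_pos": [0, 0, 0], "yaw": 0, "hand": 45}
    - {"delta_pos": [0, 0, 0], "yaw": 0, "hand": 40}
  squeeze: 12

```text
clock: 14.07
eef_pos: [594.6, -9.3, 86.2]
eef_rot: [3.141, 0.0, 1.572]
wrist_force: [-0.6, 0.1, 2.8]
finger_gap: 49.9
```

Request:
drive_tool:
  steps:
    - {"delta_pos": [0, 0, 0], "yaw": 0, "hand": 40}
    - {"delta_pos": [0, 0, 0], "yaw": 0, "hand": 40}

```text
clock: 14.23
eef_pos: [594.6, -9.3, 86.2]
eef_rot: [3.141, 0.0, 1.572]
wrist_force: [-0.4, 0.5, 5.1]
finger_gap: 49.7
```

Request:
drive_tool:
  steps:
    - {"delta_pos": [0, 0, 3], "yaw": 0, "hand": 40}
    - {"delta_pos": [0, 0, 6], "yaw": 0, "hand": 40}
    - {"delta_pos": [0, 0, 8], "yaw": 0, "hand": 40}
    - {"delta_pos": [0, 0, 12], "yaw": 0, "hand": 40}
    - {"delta_pos": [0, 0, 15], "yaw": 0, "hand": 40}

```text
clock: 14.65
eef_pos: [594.2, -9.3, 130.5]
eef_rot: [-3.141, -0.0, 1.572]
wrist_force: [-0.0, -0.7, 0.3]
finger_gap: 49.7
```

Request:
drive_tool:
  steps:
    - {"delta_pos": [0, 0, 13], "yaw": 0, "hand": 40}
    - {"delta_pos": [0, 0, 8], "yaw": 0, "hand": 40}
    - {"delta_pos": [0, 0, 3], "yaw": 0, "hand": 40}
    - {"delta_pos": [0, 0, 0], "yaw": 0, "hand": 40}
    - {"delta_pos": [0, 0, 0], "yaw": 0, "hand": 40}

```text
clock: 15.07
eef_pos: [594.2, -9.2, 153.4]
eef_rot: [-3.141, -0.0, 1.572]
wrist_force: [0.8, -0.0, -1.2]
finger_gap: 49.4
```

Request:
drive_tool:
  steps:
    - {"delta_pos": [0, 0, 0], "yaw": 0, "hand": 40}
    - {"delta_pos": [0, 0, 0], "yaw": 0, "hand": 40}
    - {"delta_pos": [0, 0, 0], "yaw": 0, "hand": 40}

```text
clock: 15.32
eef_pos: [594.3, -9.3, 153.2]
eef_rot: [-3.141, -0.0, 1.572]
wrist_force: [0.1, 0.3, -1.1]
finger_gap: 49.7
```

```bash
python3 shot.py lid5 219,205 296,200; python3 - <<'E'
from h import *
a=load("scene_lid5");cv2.imwrite("pics/z7.png",cv2.resize(a["frame"][165:225,260:330,::-1],(700,600),interpolation=0))
E
```

```text
(no output)
```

View pics/z7.png

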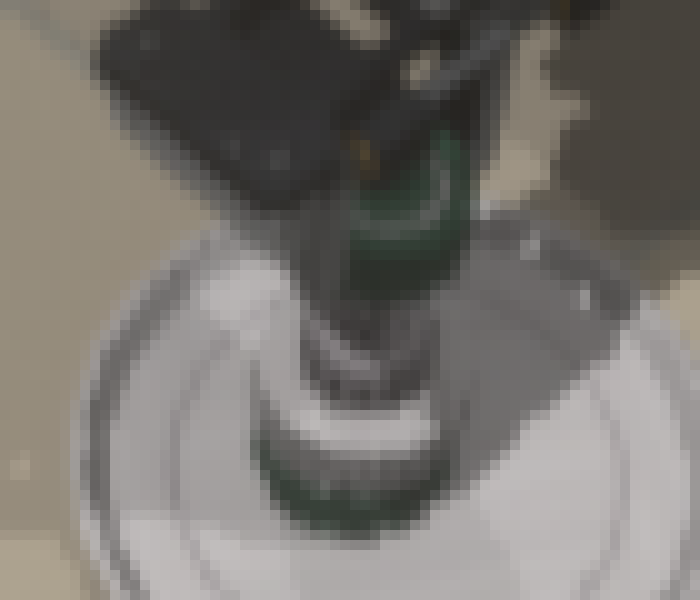

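Scene view: the cap is held clear (crop 410,220), and the inner lid with its bare neck (370,350) sits unmoved on the tin (collar and tin edges as before). Hand in.

```bash
python3 -c "
from cell import manip
s=manip.read_state();print(s['clock'],s['eef_pos'],s['wrist_force'],s['finger_gap'])
print(manip.sign_off())"
```

```text
15.4167 [594.352859    -9.26589372 153.42069019] [-0.09983294  0.38690919 -0.78597485] 49.542085409035664
the job is handed in; nothing more can be done
None
```

I dropped the cedar plug into the tin and pressed the lid set home in one piece. Then I lifted the green cap alone by about 67 mm and handed the job in at 15.4 s, still holding the cap above the tin. The hand-in gives no verdict, so the result is unconfirmed.

- **Plug:** after the drop, both camera views showed it inside the tin.
- **Lid:** it stopped at a tool height of about 59.8 mm, where I expected it. Pressing with about 13 N moved it no further. After release it looked level, with the cap still on.
- **Cap:** the fingers held it at a 49.5 mm opening. The last scene picture showed the bare neck and the inner lid unmoved on the upright tin.

**Disagreements:**
- The two cameras differed by 4–7 mm in y. I corrected this using the plug's position in the gripper.
- The finger opening read about 65 mm on the 66 mm collar.
- With the cap held, the wrist read 0.8–1.1 N against the 0.5 N the cap should weigh, which I put down to sensor noise.

I did not separately measure whether the other objects moved. No unexpected contact force showed up at any point.

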